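Dispense one bearing from the slide feeder

ROBOT

A 6-joint arm with a two-finger parallel gripper is mounted at the origin on the work surface; the furniture and walls round the work are solid. World frame = base frame: x ahead of the robot, y to its left, z up, the work surface at z = 0. Lengths are in m, angles in rad, forces in N, time in s.
With the tool pointing down it reaches from about 0.35 to 0.775 m from the base axis. Payload 7.3 kg.
Tool frame: the origin (TCP) lies at the very end of the fingers, on their centre line; the grasp point (between the pads) lies 19 mm behind it (pinch_z is the distance from the TCP to the grasp point, in m); z points along the fingers, y is the line along which they close (so a half turn about z gives the same grasp; the last joint's range is limited). The gripper opens to 92 mm and grips with 3 to 60 N. Pads are 19 mm wide; open, the fingers measure 130 mm over their backs; the gripper's body (75 mm by 190 mm) begins 47 mm behind the grasp point.
Start: joints at [-0.146, 0.342, 1.524, -0, 1.275, -0.146], TCP at [0.525, 0, 0.227] pointing down, gripper open.
Joint ranges: [-2.53, 2.53], [-0.77, 2.02], [0.04, 2.7], [-1, 4.14], [0.28, 2.66], [-3.11, 3.11]. Speed limits (rad/s): [2.57, 2.57, 3.14, 3.14, 3.14, 3.14].

INTERFACE

Orientations are given as [roll, pitch, yaw] about the fixed x, y, z axes, in that order (R = Rz(yaw) Ry(pitch) Rx(roll)).
In Python, from cell import * gives the robot as it stands.
- The arm moves only by the tool arm_command, never from a script. Its arguments are lists of equal length, an entry for each row: "fingers": the gripper command: -1 is fully open, 1 is shut, values between are in proportion; "travel": the shift along the tool's x, y, z in m, a list of three; "dr": the turn, a rotation vector about the tool's x, y, z in degrees, a list of three. In form: {"fingers": [fingers, ...], "travel": [[x, y, z], ...], "dr": [[wx, wy, wz], ...]}. A call has 1 to 8 rows; each row is the pose to reach, as a shift and turn from the pose commanded when the call began, along the tool's axes at that moment; what a row does not reach only later rows make up. A row lasts 1/12 s, in which the tool goes at most 41.7 mm and 7.16 degrees, less where a joint would pass 70% of its speed; a pose out of reach is approached as far as the arm can. A call with a gripper value outside its range is refused whole. The fingers move at their own pace and stop on an object; "squeeze" is the grip in N (left out, the last holds). Time passes only in rows, so rows that repeat a pose let the fingers close. It gives the time, the measured TCP pose, the force, the opening and the grip force at its end, in the units of the state.
- observe(): the state, without advancing time (a new reading comes with each control period).
- read_camera(name): name is "scene" or "side" or "wrist"; returns a dict with "color" (384x512x3 uint8, blue, green, red), "z_map" (384x512 float32, m along the optical axis (not along the pixel's ray), 0 where there is no reading), "fx", "fy", "cx", "cy" (pixels), "R" (3x3) and "t" (3): a world point X has camera coordinates R X + t. Camera axes: x right, y down, z forward; pixel columns grow to the right and rows downward; lengths in m; the calibration is good to about 2 mm. The wrist camera is an equidistant fisheye: a pixel r from the principal point sees the ray r / f radians off the axis. A picture is of the moment at which its call begins.
- hand_in(): hands the job in; it is judged then, once.
The state is a dict: "time": time; "qpos": joint angles; "qvel": joint speeds; "joint_efforts": joint torques, N m; "tool_pos": TCP position; "tool_rot": TCP orientation; "contact_force": force on the tool from outside, world axes, zero at the start; "torque": the same for the moment, N m; "opening": finger opening in m; "grip_force": force on a finger pad.
Only numpy, scipy, OpenCV 4.12 (cv2) and the standard library are available. Lean on these libraries where they do the work, as an engineer would, in place of code of your own. Each camera call takes 0.05 s, during which the arm holds its last target. There are 200 camera calls.

TASK

Dispense one bearing from the feeder that holds the larger (52 mm) bearings: hook a fingertip behind the upturned lip of its slide and draw the slide out to its stop, so that the lowest bearing drops flat into the open catch, then push the slide fully home again so that the next bearing settles into its pocket. Do not grip the lip, do not touch or lift any bearing, and leave the smaller feeder and everything else on the bench as they are.

Things in the scene. Friction and masses are not known exactly. Their poses are not given: they have to be found in the camera images.
- feeder_large: gravity feeder for 52 mm bearings, bolted to the bench, left or right of the smaller one. Base 98 mm wide, 224 mm long. Origin: on the bench under the centre of the magazine (stack of bearings between four steel posts, 90 mm high). Its x axis lies along the slide's rail; the lip is at the -x end and the slide is drawn out towards -x. z up.
- large_slide (a joint): the large feeder's steel slide, 72 mm wide, top 38 mm above the bench, in side guides (keepers up to 41 mm, bolt heads to 45 mm). 0 = fully home, pocket under the stack; 0.120 m = out at the stop, pocket over the catch. 3 N of its own friction, up to 10 N with the stack dragging on it; no spring, it stays put. The bearing drops only in the last few mm.
- large_lip_face (a point): middle of the magazine-side face of the upturned lip at the slide's -x end; moves with the slide. Lip: steel, 50 mm wide, 4 mm thick, from the slide's top to 60 mm above the bench; this point is at 49 mm and, slide home, 84 mm on the -x side of the feeder's origin. Between it and the magazine plate (top at 46 mm) 48 mm of bare slide are free for a fingertip.
- large_pad_face (a point): middle of the outer (-x) face of the black rubber push pad (44 mm wide, 18 mm high, 4 mm thick) on the lip's outer side, 8 mm in front of the lip face point, 49 mm above the bench; moves with the slide. Pushing here towards +x of the feeder's frame sends the slide home.
- large_catch (a point): centre of the large feeder's catch on its rubber floor, 13 mm above the bench, fixed to the feeder 116 mm on the -x side of its origin; open on top when the slide is home. A bearing that has dropped lies flat here with its top 25 mm above the bench.
- feeder_small: a like feeder, a size smaller, with a magazine of three 38 mm bearings: not to be used. 84 mm wide over its base, posts 88 mm high; origin and axes as for the large one.
- small_slide (a joint): slide of the small feeder, 0 = home, 0.120 m = out; it stays home. Its lip looks like the large one's but is 43 mm wide.
- large_bearing_1: steel ball bearing, 52 mm across, 12 mm high, 60 g, in the large feeder's stack: lowest, in the slide's pocket at the start (underside 28 mm above the bench). Origin: centre of its underside.
- large_bearing_2: steel ball bearing, 52 mm across, 12 mm high, 60 g, in the large feeder's stack: second, becomes the lowest. Origin: centre of its underside.
- large_bearing_3: steel ball bearing, 52 mm across, 12 mm high, 60 g, in the large feeder's stack: third. Origin: centre of its underside.
- large_bearing_4: steel ball bearing, 52 mm across, 12 mm high, 60 g, in the large feeder's stack: top one. Origin: centre of its underside.
- small_bearing_1: steel ball bearing, 38 mm across, 10 mm high, 40 g, in the small feeder's stack (lowest). Origin: centre of its underside.
- small_bearing_2: steel ball bearing, 38 mm across, 10 mm high, 40 g, in the small feeder's stack (second). Origin: centre of its underside.
- small_bearing_3: steel ball bearing, 38 mm across, 10 mm high, 40 g, in the small feeder's stack (third). Origin: centre of its underside.
- tape_ring: roll of tape lying flat, 90 mm across, 24 mm high; a bystander. Origin: centre of its underside.
- planet_gear: planet gear, 26 mm across, 16 mm high; a bystander. Origin: centre of its underside.
- sun_pinion: gear, 33 mm across, 14 mm high; a bystander. Origin: centre of its underside.
- pen: marker pen lying down, 124 mm long, 16 mm thick; a bystander. Origin: centre of its underside.

How it is judged:
On the way, in this order (a step that is already met when the one before it is completed fails the run):
1. the slide of the large feeder is drawn out to its stop (value of joint large_slide above 0.116 m), for 0.1 s.
2. the slide is fully home again, one bearing lies in the catch and the next lies in the pocket (value of joint large_slide below 0.003 m and height (world z) of large_bearing_2 below 0.031 m and height (world z) of large_bearing_1 below 0.018 m and angle between large_bearing_1's own z axis and vertical below 0.15 rad and horizontal distance between large_bearing_1 and large_catch below 0.012 m), for 0.2 s.
At the end, for the whole second after the job is handed in: One 52 mm bearing lies flat and at rest in the large feeder's catch (within 12 mm of its centre), the large slide is home to within 3 mm, the second bearing lies flat in the pocket with the other two still stacked over it, and the small slide is home to within 4 mm (all of step 2 and height (world z) of large_bearing_2 above 0.025 m and angle between large_bearing_2's own z axis and vertical below 0.1 rad and horizontal distance between large_bearing_2 and feeder_large below 0.006 m and horizontal distance between each of large_bearing_3, large_bearing_4 and feeder_large below 0.008 m and linear speed of each of large_bearing_1, large_bearing_2 below 0.02 m/s and value of joint small_slide below 0.004 m); the robot touches nothing.
It fails at once if the lip is gripped: fingers press on the lip and on the push pad in front of it at once (contact force between the fingers and large_slide_lip above 1 N and contact force between the fingers and large_slide_pad above 1 N).
It fails at once if a bearing is touched by the fingers or lifted by 10 mm (contact force between the fingers and large_bearing_1 above 1.5 N or contact force between the fingers and large_bearing_2 above 1.5 N or contact force between the fingers and large_bearing_3 above 1.5 N or contact force between the fingers and large_bearing_4 above 1.5 N or contact force between the fingers and small_bearing_1 above 1.5 N or contact force between the fingers and small_bearing_2 above 1.5 N or contact force between the fingers and small_bearing_3 above 1.5 N or height (world z) of any of large_bearing_1, small_bearing_1 above 0.038 m or height (world z) of large_bearing_2 above 0.05 m or height (world z) of large_bearing_3 above 0.062 m or height (world z) of large_bearing_4 above 0.074 m or height (world z) of small_bearing_2 above 0.048 m or height (world z) of small_bearing_3 above 0.058 m).
It fails at once if a second bearing is dispensed (height (world z) of large_bearing_2 below 0.022 m).
It fails at once if the small feeder is worked (value of joint small_slide above 0.01 m).
It fails at once if a bystander is pushed aside by more than 2 cm (distance of any of tape_ring, planet_gear, sun_pinion, pen from where it was at the start of the episode above 0.02 m).
It also fails if it takes over 43 s, if anything falls off the work surface, if the arm or the gripper's body presses on something with over 40 N, if the wrist force passes 120 N, or if a joint passes its speed limit or range.

## Working session

There is one attempt and no reset: what is moved stays moved. The work goes in short steps, Python scripts to look and compute and a tool call to move; the robot and the scene stay as the last step left them, time stands still between calls to the robot, and variables do not carry over. Pictures are saved under pics/ and viewed, at most 10 in all, crops included, and the job is handed in when it is done.

Besides the shell and the picture viewer there is one more tool, called after "Call:" as name(argument=value, ...) on one line, values as JSON. arm_command: Moves the arm, as the interface text tells. Its arguments: {"type":"object","properties":{"fingers":{"type":"array","items":{"type":"number"}},"travel":{"type":"array","items":{"type":"array","items":{"type":"number"}}},"dr":{"type":"array","items":{"type":"array","items":{"type":"number"}}},"squeeze":{"type":"number"}},"required":["fingers","travel","dr"]}

```bash
mkdir -p pics
cat > h.py <<'E'
from cell import *
import numpy as np, cv2
def pts(c):
    z=c["z_map"]; v,u=np.mgrid[:z.shape[0],:z.shape[1]]
    P=np.stack([(u-c["cx"])/c["fx"]*z,(v-c["cy"])/c["fy"]*z,z],-1)
    W=(P-np.array(c["t"]).ravel())@np.array(c["R"]); W[z<=0]=np.nan
    return W
E
python3 - <<'E'
from h import *
s=observe(); print(s["time"],s["tool_pos"],s["tool_rot"],s["opening"])
for n in("scene","side"):
    c=read_camera(n); cv2.imwrite(f"pics/{n}0.png",c["color"]); np.save(f"pics/{n}0.npy",pts(c)); print(n,-np.array(c["R"]).T@np.array(c["t"]).ravel(),c["fx"])
E
```

```text
0.0 [5.24597063e-01 7.63807975e-05 2.26054057e-01] [-3.14009056e+00 -2.35085863e-04  1.57077139e+00] 0.0916938306293906
scene [0.14576229 0.61942156 0.60090619] 485.47978623416867
side [0.35979456 0.79108071 0.63184741] 463.8615671976768
```

View pics/scene0.png

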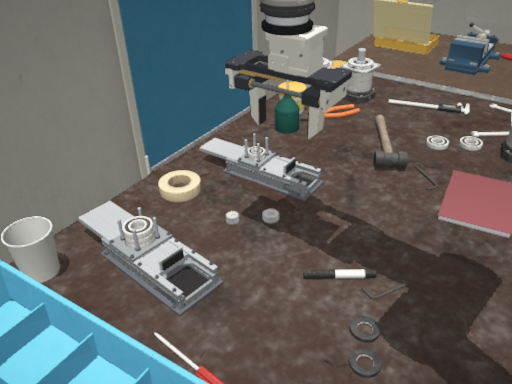

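View pics/side0.png

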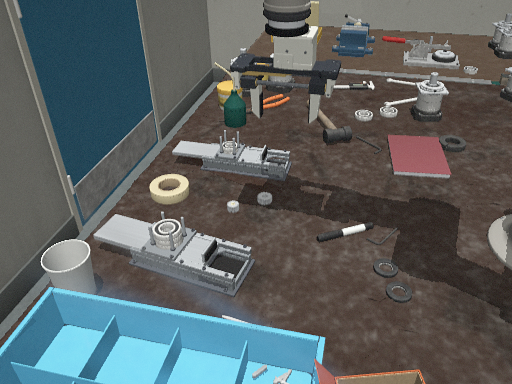

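Scene: the near feeder has its stack at about (138,232), pad at (172,260) and catch at (188,280). The far feeder has its stack at (257,155). Both lips point right in the image. I'll measure both in world coordinates.

Run:
```python
from h import *
for n,boxes in (("scene",((75,180,225,310),(195,125,330,200))),("side",((90,200,260,295),(165,125,300,185)))):
    W=np.load(f"pics/{n}0.npy")
    for a,b,c,d in boxes:
        P=W[b:d,a:c].reshape(-1,3); P=P[np.isfinite(P).all(1)]
        for lo,hi in((.012,.034),(.034,.0395),(.0395,.048),(.05,.062),(.07,.1)):
            Q=P[(P[:,2]>lo)&(P[:,2]<hi)]
            if len(Q)<8: continue
            r=cv2.minAreaRect(Q[:,:2].astype(np.float32)*1000)
            print(n,(a,b),lo,len(Q),np.round(r[0]),np.round(r[1]),round(r[2],1),Q.mean(0).round(3))
for n,pp in (("scene",[(138,232),(120,212),(172,258),(165,252),(188,280),(257,155),(285,168),(300,178),(180,186),(270,216),(232,217),(340,274),(35,245)]),):
    W=np.load(f"pics/{n}0.npy")
    for u,v in pp: print(n,u,v,W[v,u].round(3))
i=cv2.imread("pics/scene0.png")[180:310,75:230]; j=cv2.imread("pics/side0.png")[205:295,90:260]
cv2.imwrite("pics/crop.png",np.vstack([cv2.resize(i,(640,300),interpolation=2)*1,cv2.resize(j,(640,300),interpolation=2)]))
```

```text
scene (75, 180) 0.012 2255 [691. 115.] [259. 305.] 82.0 [0.649 0.171 0.021]
scene (75, 180) 0.034 1824 [705. 199.] [ 88. 308.] 82.7 [0.74  0.201 0.038]
scene (75, 180) 0.0395 1450 [703. 199.] [ 88. 302.] 82.3 [0.661 0.212 0.043]
scene (75, 180) 0.05 431 [673. 206.] [ 78. 122.] 81.3 [0.658 0.21  0.056]
scene (75, 180) 0.07 598 [682. 280.] [ 62. 230.] 14.8 [0.7   0.209 0.077]
scene (195, 125) 0.012 1206 [ 723. -181.] [273. 316.] 39.4 [ 0.651 -0.147  0.023]
scene (195, 125) 0.034 1151 [ 697. -150.] [292.  75.] 0.5 [ 0.709 -0.146  0.037]
scene (195, 125) 0.0395 431 [ 690. -152.] [ 77. 276.] 90.0 [ 0.659 -0.142  0.043]
scene (195, 125) 0.05 255 [ 659. -144.] [112.  57.] 1.7 [ 0.669 -0.149  0.056]
scene (195, 125) 0.07 85 [ 696. -150.] [43. 43.] 83.0 [ 0.696 -0.15   0.08 ]
side (90, 200) 0.012 1713 [714. 163.] [308. 271.] 16.5 [0.634 0.211 0.021]
side (90, 200) 0.034 2048 [707. 243.] [182. 308.] 85.5 [0.742 0.199 0.038]
side (90, 200) 0.0395 1225 [702. 241.] [175. 299.] 86.6 [0.664 0.214 0.043]
side (90, 200) 0.05 360 [714. 232.] [225.  86.] 26.8 [0.672 0.215 0.056]
side (90, 200) 0.07 502
[... 199 characters left out ...]
  0.036]
side (165, 125) 0.0395 299 [ 638. -152.] [ 75. 172.] 89.1 [ 0.669 -0.142  0.043]
side (165, 125) 0.05 188 [ 659. -153.] [ 42. 112.] 89.6 [ 0.677 -0.151  0.056]
side (165, 125) 0.07 62 [ 694. -153.] [44. 38.] 87.7 [ 0.695 -0.152  0.081]
scene 138 232 [0.688 0.212 0.076]
scene 120 212 [0.801 0.16  0.038]
scene 172 258 [0.614 0.211 0.052]
scene 165 252 [0.647 0.197 0.039]
scene 188 280 [0.587 0.208 0.014]
scene 257 155 [ 0.681 -0.134  0.058]
scene 285 168 [ 0.609 -0.135  0.049]
scene 300 178 [ 0.587 -0.163  0.015]
scene 180 186 [ 0.804 -0.009  0.002]
scene 270 216 [ 0.568 -0.014  0.014]
scene 232 217 [0.627 0.032 0.017]
scene 340 274 [0.381 0.053 0.011]
scene 35 245 [0.793 0.337 0.087]
```

View pics/crop.png

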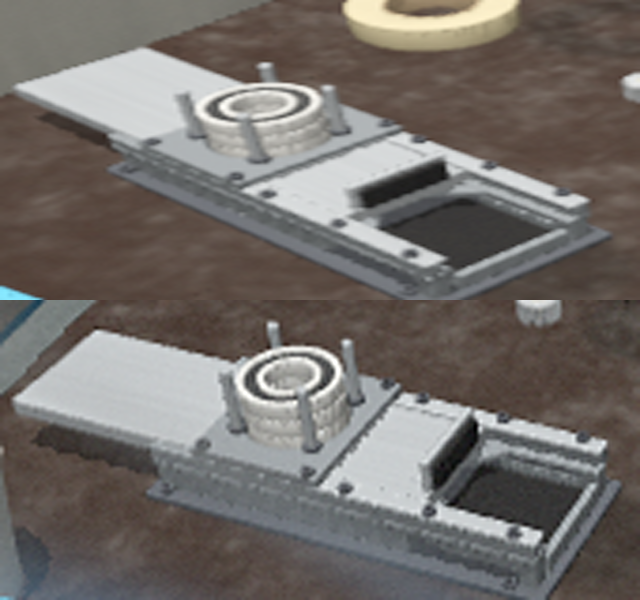

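Near feeder is the large one (its magazine plate measures about 88 mm wide). The lip and pad are at roughly x=0.61, y=0.21. Next I'll refine yaw, stack centre and pad face.

```bash
cat > m.py <<'E'
from h import *
from scipy.optimize import least_squares
def rep(W,n):
    P=W.reshape(-1,3);P=P[np.isfinite(P).all(1)]
    P=P[(abs(P[:,0]-.66)<.2)&(abs(P[:,1]-.2)<.075)]
    T=P[(abs(P[:,2]-.076)<.0035)&(np.hypot(P[:,0]-.69,P[:,1]-.208)<.045)]
    c,r=cv2.minEnclosingCircle(T[:,:2].astype(np.float32)) if len(T) else (0,0)
    print(n,"stack",np.round(c,4),r,len(T), np.median(T[:,2]) if len(T) else 0)
    S=P[(abs(P[:,2]-.0375)<.003)&(P[:,0]>.745)]
    if len(S)>20: 
        r=cv2.minAreaRect(S[:,:2].astype(np.float32)*1000); print("tail",np.round(r[0],1),np.round(r[1],1),r[2])
    L=P[(P[:,2]>.05)&(P[:,2]<.063)&(P[:,0]<.645)&(P[:,0]>.45)]
    if len(L)>8: 
        r=cv2.minAreaRect(L[:,:2].astype(np.float32)*1000); print("lip",np.round(r[0],1),np.round(r[1],1),r[2],len(L),L[:,2].max())
E
python3 - <<'E'
from m import *
for n in("scene","side"): rep(np.load(f"pics/{n}0.npy"),n)
E
```

```text
scene stack [0.7032 0.2003] 0.03331867605447769 410 0.07517116164863548
tail [799.2 189.4] [ 79.5 119.9] 81.92631530761719
lip [616.8 210.6] [50.4 10.2] 80.51850891113281 200 0.0616772669444828
side stack [0.7034 0.1974] 0.03335029259324074 359 0.07511908382089282
tail [799.7 187.5] [ 86.5 115.3] 85.45681762695312
lip [616.5 207.4] [51.7  9.1] 82.54056549072266 135 0.0626812856436476
```

Call:
arm_command(fingers=[1, 1, 1, 1, 1, 1, 1, 1], travel=[[0.03, 0, 0], [0.06, 0.01, 0], [0.09, 0.02, 0], [0.12, 0.03, 0], [0.15, 0.035, 0], [0.18, 0.04, 0], [0.2, 0.04, 0], [0.2, 0.04, 0]], dr=[[0, 0, -7], [0, 0, -14], [0, 0, -21], [0, 0, -28], [0, 0, -35], [0, 0, -42], [0, 0, -49], [0, 0, -56]])

```text
time: 0.77
tool_pos: [0.5644, 0.204, 0.2259]
tool_rot: [3.141, -0.002, 2.558]
contact_force: [-0.1, -0.4, -1.2]
opening: 0.0429
grip_force: 0.0
```

Call:
arm_command(fingers=[1, 1, 1, 1, 1, 1], travel=[[-0.02, 0.015, 0.02], [-0.04, 0.03, 0.04], [-0.0625, 0.0494, 0.06], [-0.0625, 0.0494, 0.08], [-0.0625, 0.0494, 0.1], [-0.0625, 0.0494, 0.1]], dr=[[0, 0, -7], [0, 0, -14], [0, 0, -21], [0, 0, -26.5], [0, 0, -26.5], [0, 0, -26.5]])

```text
time: 1.27
tool_pos: [0.6419, 0.2054, 0.1208]
tool_rot: [-3.138, -0.009, 3.01]
contact_force: [-0.5, -0.2, -1.0]
opening: 0.0033
grip_force: 0.0
```

Run:
```python
from m import *
s=observe(); print(s["time"],s["tool_pos"],s["tool_rot"],s["opening"])
ims=[]
for n in("scene","side"):
    c=read_camera(n); np.save(f"pics/{n}1.npy",pts(c)); rep(pts(c),n)
    a,b=(80,170) if n=="scene" else (90,160)
    ims.append(cv2.resize(c["color"][b:b+140,a:a+180],(400,311),interpolation=2))
c=read_camera("wrist"); print(c["fx"],c["cx"])
cv2.imwrite("pics/v1.png",np.hstack(ims)); cv2.imwrite("pics/w1.png",c["color"])
```

```text
1.2667 [0.64194342 0.20535594 0.1207963 ] [-3.13841454 -0.00935845  3.01041797] 0.0032961506283469082
scene stack [0.7035 0.1993] 0.0328885093331337 392 0.07512480461201834
tail [798.5 189.7] [ 79.5 116.5] 82.22366333007812
lip [616.9 210.1] [50.9  9.8] 83.3928451538086 198 0.061881669774607476
side stack [0.7032 0.1974] 0.03329005092382431 349 0.07513001291646916
tail [798.7 186. ] [ 86.8 116.2] 84.32583618164062
lip [616.9 208.2] [50.4 10. ] 82.32360076904297 137 0.061495696963469175
297.3186396354542 254.8544955986325
```

View pics/v1.png

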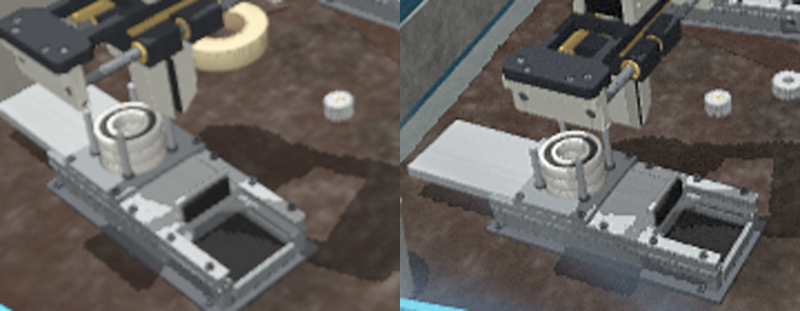

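View pics/w1.png

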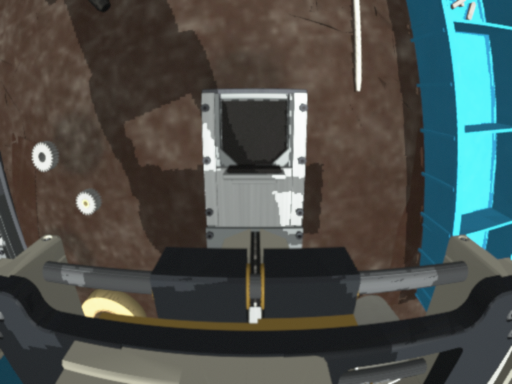

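Wrist view: the feeder sits centred on column 255 and upright in the image, so the tool is well aligned. Descending behind the lip.

Call:
arm_command(fingers=[1, 1, 1, 1, 1, 1], travel=[[0, 0, 0], [0, 0, 0.01], [0, 0, 0.025], [0, 0, 0.04], [0, 0, 0.05], [0, 0, 0.05]], dr=[[0, 0, 0], [0, 0, 0], [0, 0, 0], [0, 0, 0], [0, 0, 0], [0, 0, 0]])

```text
time: 1.92
tool_pos: [0.6431, 0.2058, 0.0745]
tool_rot: [-3.14, -0.003, 3.011]
contact_force: [-0.1, -0.1, -0.9]
opening: 0.0006
grip_force: 0.0
```

Run:
```python
from m import *
s=observe(); print(s["time"],s["tool_pos"],s["tool_rot"],s["contact_force"])
ims=[]
for n in("scene","side"):
    c=read_camera(n)
    a,b=(110,190) if n=="scene" else (130,180)
    ims.append(cv2.resize(c["color"][b:b+110,a:a+120],(400,367),interpolation=2))
cv2.imwrite("pics/v2.png",np.hstack(ims))
```

```text
1.9167 [0.64312785 0.20578301 0.07452738] [-3.14041262 -0.00340509  3.01061174] [-0.1110414  -0.14732774 -0.90339198]
```

View pics/v2.png

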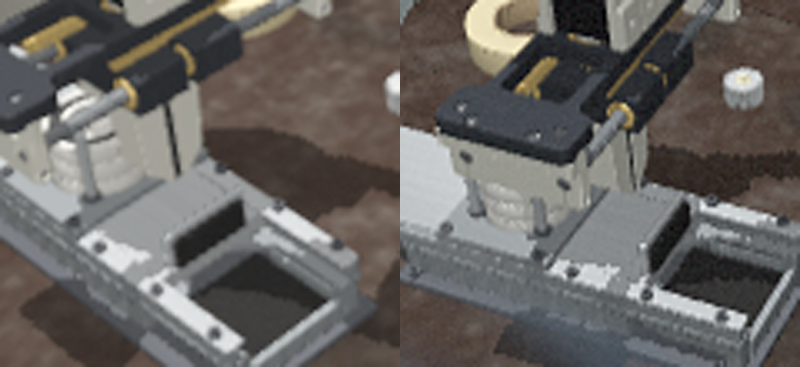

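The fingers hang over the bare slide between the stack and the lip. I'll check how low the gripper body plate is relative to the posts.

Run:
```python
from m import *
for n in("scene","side"):
    W=pts(read_camera(n)).reshape(-1,3);W=W[np.isfinite(W).all(1)]
    d=W[:,:2]-[.6431,.2058]; u=np.array([np.cos(-.13),np.sin(-.13)]);v=np.array([-u[1],u[0]])
    a,b=d@u,d@v
    for lo in np.arange(.066,.19,.008):
        m=(W[:,2]>lo)&(W[:,2]<lo+.008)&(abs(a)<.1)&(abs(b)<.11)
        if m.sum()>3: print(n,lo.round(3),m.sum(),"along",np.percentile(a[m],[1,99]).round(3),"across",np.percentile(b[m],[1,99]).round(3))
```

```text
scene 0.066 99 along [0.036 0.085] across [-0.01   0.027]
scene 0.074 151 along [-0.009  0.087] across [-0.009  0.027]
scene 0.082 70 along [-0.011  0.041] across [-0.012  0.025]
scene 0.09 84 along [-0.011  0.016] across [-0.014  0.02 ]
scene 0.098 97 along [-0.01   0.011] across [-0.014  0.02 ]
scene 0.106 96 along [-0.011  0.011] across [-0.016  0.021]
scene 0.114 109 along [-0.01   0.011] across [-0.016  0.022]
scene 0.122 48 along [-0.011  0.003] across [-0.016  0.022]
scene 0.138 76 along [-0.035  0.031] across [-0.082  0.089]
scene 0.146 324 along [-0.036  0.035] across [-0.083  0.089]
scene 0.154 612 along [-0.036  0.029] across [-0.081  0.089]
scene 0.162 573 along [-0.036  0.027] across [-0.085  0.095]
scene 0.17 439 along [-0.036  0.03 ] across [-0.089  0.097]
scene 0.178 1591 along [-0.036  0.035] across [-0.091  0.097]
scene 0.186 523 along [-0.034  0.032] across [-0.09   0.096]
side 0.066 68 along [0.037 0.085] across [0.018 0.025]
side 0.074 28 along [-0.009  0.084] across [-0.009  0.025]
side 0.082 29 along [-0.01   0.002] across [-0.015  0.015]
side 0.09 58 along [-0.01   0.007] across [-0.016  0.018]
side 0.098 59 along [-0.01   0.007] across [-0.018  0.018]
side 0.106 55 along [-0.01   0.003] across [-0.015  0.019]
side 0.114 29 along [-0.01  -0.002] across [-0.001  0.019]
side 0.122 12 along [-0.01 -0.  ] across [0.007 0.018]
side 0.138 57 along [-0.034  0.036] across [-0.084  0.087]
side 0.146 264 along [-0.035  0.037] across [-0.083  0.088]
side 0.154 453 along [-0.035  0.035] across [-0.081  0.088]
side 0.162 504 along [-0.035  0.031] across [-0.082  0.093]
side 0.17 307 along [-0.035  0.038] across [-0.089  0.094]
side 0.178 916 along [-0.035  0.035] across [-0.092  0.095]
side 0.186 674 along [-0.033  0.036] across [-0.091  0.093]
```

Call:
arm_command(fingers=[1, 1, 1, 1, 1, 1, 1], travel=[[0, 0, 0.012], [0, 0, 0.024], [0, 0, 0.031], [0, 0, 0.031], [0.004, 0, 0.031], [0.008, 0, 0.031], [0.012, 0, 0.031]], dr=[[0, 0, 0], [0, 0, 0], [0, 0, 0], [0, 0, 0], [0, 0, 0], [0, 0, 0], [0, 0, 0]])

```text
time: 2.7
tool_pos: [0.6324, 0.2078, 0.0461]
tool_rot: [3.141, 0.001, 3.011]
contact_force: [-0.0, -0.6, 0.2]
opening: 0.0006
grip_force: 0.0
```

Call:
arm_command(fingers=[1, 1, 1, 1, 1, 1, 1, 1], travel=[[0.004, 0, 0.001], [0.01, 0, 0.001], [0.017, 0, 0.001], [0.025, 0, 0.001], [0.033, 0, 0.001], [0.041, 0, 0.001], [0.049, 0, 0.001], [0.056, 0, 0.001]], dr=[[0, 0, 0], [0, 0, 0], [0, 0, 0], [0, 0, 0], [0, 0, 0], [0, 0, 0], [0, 0, 0], [0, 0, 0]])

```text
time: 3.37
tool_pos: [0.5779, 0.215, 0.0458]
tool_rot: [3.141, 0.004, 3.011]
contact_force: [6.3, -1.5, 0.4]
opening: 0.0006
grip_force: 3.3
```

Call:
arm_command(fingers=[1, 1, 1, 1, 1, 1, 1, 1], travel=[[0.008, 0, 0], [0.016, 0, 0], [0.024, 0, 0], [0.032, 0, 0], [0.04, 0, 0], [0.047, 0, 0], [0.052, 0, 0], [0.055, 0, 0]], dr=[[0, 0, 0], [0, 0, 0], [0, 0, 0], [0, 0, 0], [0, 0, 0], [0, 0, 0], [0, 0, 0], [0, 0, 0]])

```text
time: 4.03
tool_pos: [0.5229, 0.2222, 0.0457]
tool_rot: [3.141, 0.003, 3.011]
contact_force: [4.5, -1.0, 4.5]
opening: 0.0004
grip_force: 2.6
```

Call:
arm_command(fingers=[1, 1, 1, 1, 1, 1, 1, 1], travel=[[0.002, 0, 0], [0.004, 0, 0], [0.006, 0, 0], [0.008, 0, 0], [0.01, 0, 0], [0.012, 0, 0], [0.013, 0, 0], [0.013, 0, 0]], dr=[[0, 0, 0], [0, 0, 0], [0, 0, 0], [0, 0, 0], [0, 0, 0], [0, 0, 0], [0, 0, 0], [0, 0, 0]])

```text
time: 4.7
tool_pos: [0.5129, 0.2236, 0.045]
tool_rot: [3.14, 0.007, 3.011]
contact_force: [14.6, -2.1, -3.3]
opening: 0.0009
grip_force: 7.5
```

Call:
arm_command(fingers=[1, 1, 1, 1, 1], travel=[[0.001, 0, 0], [0.002, 0, 0], [0.003, 0, 0], [0.003, 0, 0], [0.003, 0, 0]], dr=[[0, 0, 0], [0, 0, 0], [0, 0, 0], [0, 0, 0], [0, 0, 0]])

```text
time: 5.12
tool_pos: [0.5129, 0.2236, 0.0451]
tool_rot: [3.139, 0.013, 3.011]
contact_force: [23.3, -4.4, -10.3]
opening: 0.0004
grip_force: 12.0
```

Run:
```python
from m import *
s=observe(); print(s["time"],s["tool_pos"],s["contact_force"])
ims=[]
for n in("scene","side"):
    c=read_camera(n); W=pts(c); rep(W,n); P=W.reshape(-1,3)
    a,b=(110,190) if n=="scene" else (130,180)
    ims.append(cv2.resize(c["color"][b:b+120,a:a+130],(400,369),interpolation=2))
cv2.imwrite("pics/v3.png",np.hstack(ims))
```

```text
5.1167 [0.51288835 0.22361098 0.04511092] [ 23.34211801  -4.43149803 -10.26339593]
scene stack [0.7031 0.2001] 0.032840609550476074 298 0.07374016653528107
tail [757.7 232.4] [ 6.3 26.1] 78.89393615722656
lip [500.  227.9] [47.9 27.5] 54.22795867919922 276 0.06299355798081906
side stack [0.7037 0.1966] 0.03322983905673027 254 0.07390329073686994
tail [760.9 189.8] [24.7 89.7] 4.5473151206970215
lip [498.7 222.8] [46.4 10.6] 81.47003173828125 128 0.06271104452355675
```

View pics/v3.png

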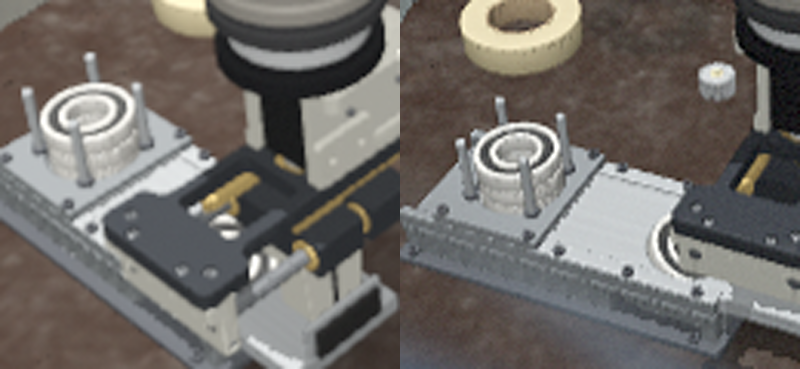

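Slide is at its stop: position stays fixed while the force rises, and the lip has moved 119 mm. Backing off, lifting over the lip, and looking.

Call:
arm_command(fingers=[1, 1, 1, 1, 1, 1, 1, 1], travel=[[-0.004, 0, 0], [-0.01, 0, 0], [-0.012, 0, 0], [-0.012, 0, -0.015], [-0.012, 0, -0.035], [-0.012, 0, -0.045], [0.01, 0, -0.045], [0.037, 0, -0.045]], dr=[[0, 0, 0], [0, 0, 0], [0, 0, 0], [0, 0, 0], [0, 0, 0], [0, 0, 0], [0, 0, 0], [0, 0, 0]])

```text
time: 5.88
tool_pos: [0.4701, 0.2289, 0.0898]
tool_rot: [3.141, 0.001, 3.009]
contact_force: [0.2, 1.1, -0.8]
opening: 0.0003
grip_force: 0.0
```

Run:
```python
from m import *
s=observe(); print(s["time"],s["tool_pos"],s["contact_force"])
ims=[]
for n in("scene","side"):
    c=read_camera(n); W=pts(c); rep(W,n)
    P=W.reshape(-1,3); d=np.hypot(P[:,0]-.588,P[:,1]-.214)<.02; print("catch z",np.nanpercentile(P[d,2],[5,50,95]).round(4),d.sum())
    a,b=(110,190) if n=="scene" else (130,180)
    ims.append(cv2.resize(c["color"][b:b+120,a:a+130],(400,369),interpolation=2))
cv2.imwrite("pics/v4.png",np.hstack(ims))
```

```text
5.8833 [0.4700602  0.2288828  0.08982158] [ 0.20329169  1.12546495 -0.78785603]
scene stack [0.7038 0.1998] 0.03318345546722412 298 0.07378998066331645
tail [759.1 232.1] [ 7.7 26.4] 84.91170501708984
lip [498.  230.3] [42.1 10. ] 81.32037353515625 181 0.061772868115032804
catch z [0.0278 0.0309 0.0361] 24
side stack [0.7034 0.197 ] 0.03335164487361908 259 0.07376349726659945
tail [760.6 191.2] [23.4 87.3] 3.403348207473755
lip [498.4 229.8] [38.   8.5] 82.67251586914062 95 0.06206118115304189
catch z [0.0135 0.0315 0.0429] 285
```

View pics/v4.png

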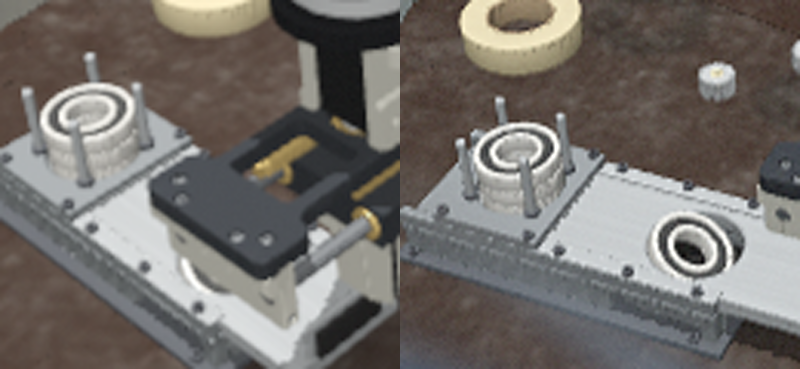

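The bearing at about (690,245) in the right half looks tilted in the pocket. I'll measure it.

Run:
```python
from m import *
u=np.array([np.cos(-.13),np.sin(-.13)]);v=np.array([-u[1],u[0]]);O=np.array([.7034,.198])
c=read_camera("side"); W=pts(c); P=W.reshape(-1,3);k=np.isfinite(P).all(1);col=c["color"].reshape(-1,3)[k].mean(1);P=P[k]
a,b=(P[:,:2]-O)@u,(P[:,:2]-O)@v
for i in np.arange(-.155,-.075,.006):
    print(round(i*1000),[ (int(1000*np.median(P[m,2])),int(np.median(col[m]))) if (m:=(abs(a-i)<.003)&(abs(b-j)<.003)).any() else None for j in np.arange(-.036,.037,.006)])
s=observe();print(s["time"])
m=(np.hypot(a+.116,b)<.027)&(P[:,2]>.016)&(P[:,2]<.0365)
A=np.c_[a[m],b[m],np.ones(m.sum())];w=np.ones(m.sum())
for _ in range(20):
    p=np.linalg.lstsq(A*w[:,None],P[m,2]*w,rcond=None)[0];e=P[m,2]-A@p;w=1/(1+(e/.002)**2)
print(p,m.sum(),np.median(abs(e)))
```

```text
-155 [None, None, (37, 204), (38, 206), (38, 202), (38, 205), (37, 206), (38, 204), (37, 204), (36, 203), (7, 75), (29, 132), (5, 114)]
-149 [None, (38, 208), (38, 205), (37, 206), (37, 199), (37, 205), (37, 208), (37, 205), (38, 205), (37, 203), (15, 96), (18, 109), (26, 103)]
-143 [(39, 196), (38, 207), (37, 206), (36, 153), None, None, None, None, (37, 217), (38, 199), (38, 208), (39, 208), (40, 149)]
-137 [(40, 189), (38, 208), (32, 112), (13, 104), (25, 238), (24, 211), (24, 81), (26, 78), None, None, (37, 193), (38, 191), (7, 82)]
-131 [(39, 192), (28, 114), (12, 110), (26, 207), (25, 80), (25, 129), (27, 218), (25, 114), (27, 76), (29, 128), (37, 199), (10, 94), (7, 79)]
-125 [(39, 195), (30, 121), (29, 228), (28, 87), (30, 231), (23, 176), None, (28, 216), (30, 180), (31, 117), (34, 219), (11, 97), (30, 99)]
-119 [(40, 194), (32, 140), (32, 225), (31, 87), (26, 174), None, None, None, (33, 229), (33, 116), (35, 228), (10, 91), (39, 202)]
-113 [(38, 196), (35, 174), (35, 212), (33, 75), (27, 156), (14, 47), None, None, (37, 223), (36, 78), (37, 219), (10, 93), (17, 91)]
-107 [
[... 232 characters left out ...]
42, 209), (39, 186), (39, 201), (12, 95), (7, 114)]
-95 [(40, 166), (38, 208), (38, 204), (12, 56), (45, 217), (45, 224), (44, 234), (44, 211), (38, 182), (38, 202), (37, 206), (9, 99), (25, 84)]
-89 [(40, 208), (38, 208), (37, 205), (38, 205), (38, 202), (37, 204), (37, 199), (38, 202), (38, 206), (38, 203), (38, 206), (7, 90), (7, 99)]
-83 [(39, 200), (38, 208), (37, 205), (38, 204), (38, 204), (37, 204), (38, 205), (38, 204), (38, 205), (38, 203), (37, 206), (7, 84), (12, 89)]
-77 [(40, 208), (37, 206), (38, 205), (37, 205), (38, 203), (38, 204), (37, 205), (39, 204), (37, 205), (37, 203), (37, 206), (39, 205), (18, 109)]
6.0333
[0.44707792 0.05037152 0.08564966] 239 0.0012592678267863838
```

The bearing is tilted about 24°: its -x edge is on the catch floor, and its +x rim (underside about 34 mm) leans on the pocket wall. A small inward nudge of the slide should take that wall away and let it fall.

Call:
arm_command(fingers=[1, 1, 1, 1, 1, 1, 1, 1], travel=[[0, 0, 0.02], [0, 0, 0.038], [0, 0, 0.045], [-0.006, 0, 0.045], [-0.012, 0, 0.045], [-0.017, 0, 0.045], [-0.02, 0, 0.045], [-0.02, 0, 0.045]], dr=[[0, 0, 0], [0, 0, 0], [0, 0, 0], [0, 0, 0], [0, 0, 0], [0, 0, 0], [0, 0, 0], [0, 0, 0]])

```text
time: 6.7
tool_pos: [0.4907, 0.2263, 0.0451]
tool_rot: [3.141, 0.001, 3.01]
contact_force: [-0.6, 0.4, -0.3]
opening: 0.0005
grip_force: 0.4
```

```bash
cat > b.py <<'E'
from m import *
u=np.array([np.cos(-.13),np.sin(-.13)]);v=np.array([-u[1],u[0]]);O=np.array([.7034,.198])
s=observe(); print(s["time"],s["tool_pos"],s["contact_force"])
for n in("side","scene"):
    W=pts(read_camera(n)); rep(W,n); P=W.reshape(-1,3);P=P[np.isfinite(P).all(1)]
    a,b=(P[:,:2]-O)@u,(P[:,:2]-O)@v
    for i in np.arange(-.155,-.075,.006):
        print(round(i*1000),[ int(1000*np.median(P[m,2])) if (m:=(abs(a-i)<.003)&(abs(b-j)<.003)).any() else None for j in np.arange(-.03,.031,.006)])
E
python3 b.py
```

```text
6.7 [0.49068747 0.2263293  0.04513038] [-0.56311212  0.43202316 -0.32171008]
side stack [0.7038 0.1965] 0.033280156552791595 249 0.07374859867059279
tail [762.9 190.6] [23.6 91.1] 6.484819412231445
lip [480.1 222.1] [22.5  2.7] 86.94930267333984 22 0.06236457374480922
-155 [382, 364, None, None, None, None, None, 1, 4, 21, 7]
-149 [None, None, None, None, None, None, None, None, 7, 27, 15]
-143 [None, None, None, None, None, None, None, None, 37, 37, 39]
-137 [None, None, None, None, None, None, None, 38, 37, 38, 37]
-131 [None, None, None, None, 22, 23, None, None, 36, 37, 12]
-125 [None, None, None, 23, 24, 23, 24, None, None, 38, 11]
-119 [38, 24, 23, 20, 13, None, 24, 24, None, None, 10]
-113 [34, 24, 24, 16, 13, 14, None, 24, None, None, 10]
-107 [33, 23, 23, 19, 13, 13, None, 24, None, None, 9]
-101 [32, 25, 23, 22, 18, 19, 24, 23, 24, 37, 10]
-95 [36, 29, 24, 23, 21, 23, 23, 23, None, 38, 10]
-89 [38, 35, 30, 25, 24, 24, 24, 26, 38, 37, 8]
-83 [37, 38, 36, 36, 31, 33, 33, 38, 38, 38, 9]
-77 [37, 37, 37, 38, 38, 38, 38, 38, 37, 37, 39]
scene stack [0.7029 0.2003] 0.033038675785
[... 396 characters left out ...]
 None, None, None, None, None]
-131 [None, None, None, None, None, None, None, None, None, None, None]
-125 [None, 23, 25, None, None, None, None, None, None, None, None]
-119 [None, 25, 24, None, None, None, None, None, None, None, None]
-113 [13, 25, 23, 25, None, None, None, None, None, None, None]
-107 [16, 24, 23, None, None, None, None, None, None, None, None]
-101 [17, None, None, None, None, None, None, None, None, None, None]
-95 [None, None, 25, None, None, None, None, None, None, None, None]
-89 [None, None, 23, None, None, None, None, None, None, None, None]
-83 [40, 39, 38, 38, None, None, None, None, None, None, None]
-77 [38, 38, 38, 37, 38, None, None, None, None, None, None]
```

The bearing now lies flat, with its top at 24 mm all round. Pushing the slide home.

Call:
arm_command(fingers=[1, 1, 1, 1, 1, 1, 1, 1], travel=[[-0.004, 0, 0], [-0.01, 0, 0], [-0.017, 0, 0], [-0.024, 0, 0], [-0.031, 0, 0], [-0.038, 0, 0], [-0.045, 0, 0], [-0.052, 0, 0]], dr=[[0, 0, 0], [0, 0, 0], [0, 0, 0], [0, 0, 0], [0, 0, 0], [0, 0, 0], [0, 0, 0], [0, 0, 0]])

```text
time: 7.47
tool_pos: [0.5421, 0.2195, 0.0447]
tool_rot: [3.141, 0.0, 3.011]
contact_force: [-4.1, 1.0, 2.5]
opening: 0.0005
grip_force: 2.2
```

Call:
arm_command(fingers=[1, 1, 1, 1, 1, 1, 1, 1], travel=[[-0.007, 0, 0], [-0.014, 0, 0], [-0.021, 0, 0], [-0.028, 0, 0], [-0.034, 0, 0], [-0.039, 0, 0], [-0.043, 0, 0], [-0.046, 0, 0]], dr=[[0, 0, 0], [0, 0, 0], [0, 0, 0], [0, 0, 0], [0, 0, 0], [0, 0, 0], [0, 0, 0], [0, 0, 0]])

```text
time: 8.13
tool_pos: [0.5874, 0.2136, 0.0447]
tool_rot: [3.142, 0.0, 3.011]
contact_force: [-3.5, 1.7, 3.7]
opening: 0.0002
grip_force: 1.8
```

```bash
python3 b.py | head -5
```

```text
8.1333 [0.58738703 0.21357452 0.04471556] [-3.50812246  1.68915914  3.73876715]
side stack [0.7032 0.1971] 0.03336550295352936 125 0.07411893911507537
tail [793.1 187.6] [87.5 98.8] 85.80209350585938
lip [577.2 214.4] [34.7  9.1] 67.81165313720703 49 0.0629635805839438
-155 [128, 127, 125, 214, 255, 260, 263, 252, 129, 119, 6]
```

Call:
arm_command(fingers=[1, 1, 1, 1, 1, 1, 1, 1], travel=[[-0.003, 0, 0], [-0.006, 0, 0], [-0.008, 0, 0], [-0.01, 0, 0], [-0.012, 0, 0], [-0.014, 0, 0], [-0.0155, 0, 0], [-0.0165, 0, 0]], dr=[[0, 0, 0], [0, 0, 0], [0, 0, 0], [0, 0, 0], [0, 0, 0], [0, 0, 0], [0, 0, 0], [0, 0, 0]])

```text
time: 8.9
tool_pos: [0.6023, 0.2114, 0.0446]
tool_rot: [-3.141, -0.003, 3.011]
contact_force: [-9.6, 0.3, 5.2]
opening: 0.0003
grip_force: 4.7
```

Call:
arm_command(fingers=[1, 1, 1, 1, 1], travel=[[-0.001, 0, 0], [-0.002, 0, 0], [-0.003, 0, 0], [-0.003, 0, 0], [-0.003, 0, 0]], dr=[[0, 0, 0], [0, 0, 0], [0, 0, 0], [0, 0, 0], [0, 0, 0]])

```text
time: 9.32
tool_pos: [0.6023, 0.2115, 0.0446]
tool_rot: [-3.14, -0.009, 3.011]
contact_force: [-15.9, 0.8, 9.8]
opening: 0.0004
grip_force: 8.2
```

Call:
arm_command(fingers=[1, 1, 1, 1, 1, 1, 1, 1], travel=[[0.004, 0, 0], [0.012, 0, 0], [0.016, 0, 0], [0.016, 0, -0.03], [0.016, 0, -0.06], [0.04, 0, -0.09], [0.08, 0, -0.12], [0.11, 0, -0.15]], dr=[[0, 0, 0], [0, 0, 0], [0, 0, 0], [0, 0, 0], [0, 0, 0], [0, 0, 0], [0, 0, 0], [0, 0, 0]])

```text
time: 9.98
tool_pos: [0.5026, 0.2243, 0.1891]
tool_rot: [3.142, 0.0, 3.01]
contact_force: [-0.5, 0.1, -0.1]
opening: 0.0004
grip_force: 0.0
```

Call:
arm_command(fingers=[1, 1, 1, 1], travel=[[0, -0.03, 0], [0, -0.06, 0], [0, -0.09, 0], [0, -0.09, 0]], dr=[[0, 0, 0], [0, 0, 0], [0, 0, 0], [0, 0, 0]])

```text
time: 10.32
tool_pos: [0.4916, 0.1316, 0.1891]
tool_rot: [-3.14, 0.002, 3.008]
contact_force: [0.2, 0.9, 0.2]
opening: 0.0006
grip_force: 0.0
```

```bash
python3 b.py
python3 - <<'E'
from h import *
ims=[]
for n in("scene","side"):
    c=read_camera(n)
    a,b=(80,180) if n=="scene" else (90,170)
    ims.append(cv2.resize(c["color"][b:b+140,a:a+180],(400,311),interpolation=2))
cv2.imwrite("pics/v5.png",np.hstack(ims))
E
```

```text
10.3167 [0.49157035 0.13160071 0.18910736] [0.19554643 0.89656593 0.20375312]
side stack [0.7029 0.1978] 0.033591192215681076 29 0.07568442630344065
tail [799.9 187.1] [ 86.8 114.9] 86.06591796875
lip [616.3 207.7] [50.9  8.7] 83.65340423583984 133 0.0627416126431336
-155 [5, 4, 4, 4, 4, 5, 3, 3, 4, 5, 5]
-149 [19, 14, 17, 16, 16, 17, 15, 17, 17, 14, 14]
-143 [22, 12, 14, 14, 12, 12, 13, 14, None, None, 40]
-137 [16, 14, 12, 13, 17, 18, 19, 18, None, None, 39]
-131 [15, 13, 22, 25, 24, 23, 23, 24, 25, None, 11]
-125 [16, 12, 24, 23, 25, 24, 23, 23, 24, None, 12]
-119 [24, 24, 24, 24, 13, None, 24, 25, None, None, 9]
-113 [26, 23, 24, 16, 13, 13, None, 23, None, None, 11]
-107 [27, 23, 24, 17, 12, 13, None, 24, 24, None, 9]
-101 [27, 23, 24, 22, 18, 17, 25, 23, 24, None, 11]
-95 [27, 26, 24, 23, 24, 24, 23, 23, 29, None, 8]
-89 [28, 32, 46, 48, 37, 50, 44, 49, 47, 43, 6]
-83 [42, 58, 61, 57, 59, 43, 59, 60, 59, 40, 9]
-77 [6, 7, 6, 5, 5, None, None, 39, 38, 38, 39]
scene stack [0.7036 0.1998] 0.03294045478105545 40 0.0761413234582807
tail [801.7 189.7] [ 86.  114.7] 85.92829895019531
lip [616.9 210.6] [50.4 11. ] 81.66126251220703 202 0.06211601003942767
-155 [3, 3, 4, 5, 5, 4, 4, 3, 4, 4, 3]
-149 [16, 14, 13, 12, 13, 14, 13, 15, 14, 14, 17]
-143 [27, 14, 14, 12, 13, 13, 13, 13, 13, 13, 27]
-137 [17, 12, 12, 13, 17, 18, 15, 15, 13, 14, None]
-131 [25, 13, 14, 24, 23, 24, 23, 23, 18, 13, None]
-125 [18, 12, 25, 23, 23, 24, 24, 23, 23, 25, None]
-119 [19, 13, 24, 23, 25, None, 24, 24, 23, 26, None]
-113 [19, 25, 23, 21, 12, 12, None, 23, 23, 23, None]
-107 [27, 25, 23, 19, 13, 12, 14, 24, 24, 24, None]
-101 [27, 26, 24, 23, 18, 15, 17, 24, 23, 25, 39]
-95 [27, 26, 25, 24, 23, 21, 24, 24, 24, 27, None]
-89 [31, 30, 45, 45, 43, 46, 46, 45, 47, 45, 37]
-83 [37, 39, 32, 55, 53, 33, 32, 44, 59, 39, 38]
-77 [38, None, None, None, None, None, None, 4, None, 38, 38]
```

View pics/v5.png

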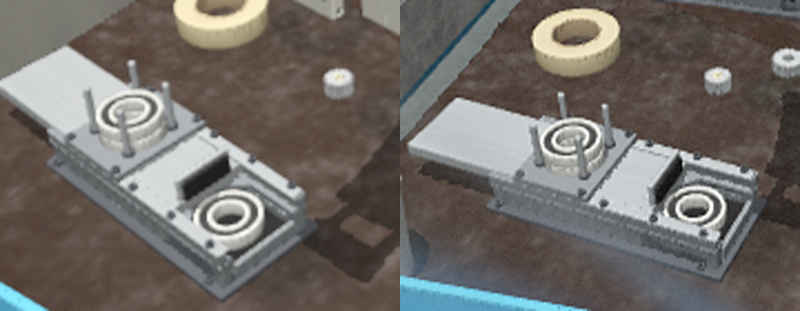

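The stack is lower by one bearing, and the dispensed one lies flat in the catch, at about (230,215) left and (695,208) right. One last check: its distance from the catch centre.

Run:
```python
from h import *
u=np.array([np.cos(-.13),np.sin(-.13)]);v=np.array([-u[1],u[0]]);O=np.array([.7034,.198])
for n in("side","scene"):
    P=pts(read_camera(n)).reshape(-1,3);P=P[np.isfinite(P).all(1)]
    a,b=(P[:,:2]-O)@u,(P[:,:2]-O)@v
    m=(np.hypot(a+.112,b)<.026)&(abs(P[:,2]-.0245)<.002)
    print(n,"catch brg a,b",np.percentile(a[m],[1,99]).round(4),np.percentile(b[m],[1,99]).round(4),m.sum())
    m=(np.hypot(a,b)<.026)&(abs(P[:,2]-.064)<.002)
    print("stack top64",np.percentile(a[m],[1,99]).round(4),np.percentile(b[m],[1,99]).round(4),m.sum())
```

```text
side catch brg a,b [-0.1371 -0.0875] [-0.0239  0.0159] 260
stack top64 [-0.0223  0.0248] [-0.0249  0.024 ] 214
scene catch brg a,b [-0.1366 -0.0881] [-0.0228  0.0234] 368
stack top64 [-0.0221  0.0246] [-0.0233  0.0253] 251
```

```bash
python3 -c "
from cell import *
print(hand_in())"
```

```text
the job is handed in; nothing more can be done
None
```

I drew the large feeder's slide out about 119 mm to its stop and pushed it fully home; one 52 mm bearing lies flat in the catch about 4 mm off centre, the rest of the stack dropped one place, and the job is handed in (no verdict was returned).

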